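# Hang up the pail and lock the bayonet plug in the dust port

### The job

Someone stood a small steel pail over the open dust port on the bench: hang the pail by its bail on the hook of the stand and let go of it. Then close the port with the black bayonet plug: lugs into the slots, push it down against the spring and give it a quarter turn clockwise (seen from above) up to the stop. Finish while still gripping the plug and holding it pressed fully home, flange flush on the collar, without letting go, and leave the other things on the bench where they are.

Things in the scene. Friction and masses are not known exactly. Their poses are not given: they have to be found in the camera images.
- port (a point): Centre of the top rim of the port's bayonet collar (78 mm outside), 84 mm above the bench; z up. The collar's lip is 6 mm thick with a bore 48 mm wide and two slots 15 mm wide, facing one another along this frame's +x and -x, out to 33 mm from the axis. Under it lugs turn clockwise seen from above (about -z) 1.48 rad from the slots to a stop; anticlockwise they are blocked at 0.1 rad.
- plunger (a joint): Spring plate inside the collar: 0 m at rest (its top 13 mm below the rim), grows as it is pressed down, 0.012 with the plug fully home. Spring force 2.5 N at 0, 8.5 N at 0.012. If the turned plug is not held down, the spring lifts it 4 mm until its lugs bear on the lip (0.008).
- plug: Black plastic bayonet plug, 59 mm high, 0.12 kg, standing on its spigot. Origin: centre of the spigot's underside; z up. Spigot 44 mm wide, 25 mm long, with two lugs along +x and -x: 10 mm wide, z 10 to 15 mm, out to 31 mm from the axis. Above it a flange 74 mm wide, 6 mm thick. Same after half a turn. Fully home the flange lies on the rim, origin 25 mm below port, lugs 4 mm below the lip.
- plug_grip (a point): Middle of the plug's upright grip bar on top of its flange, 45 mm above the plug's origin, axes as the plug's. The bar is 50 mm long along x (in line with the lugs), 16 mm wide along y, 28 mm high.
- dust_box: Fixed grey sheet-metal box that carries the collar: 140 x 140 mm, 50 mm high, with a pipe stub on its +x side. Origin under its centre, below port; axes as port.
- pail: Small steel pail, 75 mm high, 84 mm wide at the foot, 96 mm at the rim, 0.16 kg, starts standing on the collar. Origin: centre of its underside; z up. A rigid (not folding) bail of 8 mm bar rises over the mouth in the pail's y-z plane; its straight level top runs along y, 90 mm long, middle line 140 mm above the underside; 61 mm free between bar and rim. Same after half a turn.
- bail (a point): Middle of the pail's straight top bar (on its middle line), axes as the pail's; the bar runs along y.
- hook: Fixed dark steel hook stand. Origin: centre of its foot (100 mm disc), z up. Post 16 mm thick, 255 mm high; a level round arm 8 mm thick, middle line 235 mm above the bench, points along this frame's -x and ends 124 mm from the post axis in an upturned tip whose top is 261 mm above the bench. The arm is entered from beyond its tip.
- hook_seat (a point): Point on top of the hook's arm, 80 mm out from the post axis and 239 mm above the bench, where the bail should lie (across the arm); axes as the stand's.
- reducer: Bystander: black plastic cone reducer, 68 mm wide, 52 mm high; origin under its centre.
- clamp_ring: Bystander: steel ring 72 mm wide, 22 mm high; origin under its centre.
- screwdriver: Bystander: screwdriver 180 mm long, lying along its x; origin under its middle.
- tin: Bystander: open steel tin without a handle, 80 mm wide, 55 mm high; origin under its centre.
- offcut: Bystander: wood offcut 160 x 50 x 22 mm; origin under its centre.
- screw_carton: Bystander: cardboard carton 90 x 60 x 50 mm; origin under its centre.
Mind the look-alikes: they are no part of the job. Leave any green look-alike of the plug alone.

How it is judged:
By the outcome, as a careful person would: the job done as asked, in the order asked, and still so for the second after the job is handed in, while the arm keeps its last pose, push and grip.
It also fails if it takes over 64 s, if anything falls off the work surface, if the arm or the gripper's body presses on something with over 40 N, if the wrist force passes 120 N, or if a joint passes its speed limit or range.

### The arm

A 6-joint arm with a two-finger parallel gripper is mounted at the origin on the work surface. World frame = base frame: x ahead of the robot, y to its left, z up, the work surface at z = 0. Lengths are in m, angles in degrees, forces in N, time in s.
With the tool pointing down it reaches from about 0.35 to 0.875 m from the base axis. Payload 4.2 kg.
Tool frame: the origin (TCP) lies midway between the tips of the shut fingers; the grasp point (between the pads) lies 19 mm behind it; y points along the fingers, z is the direction in which the jaws open and shut, and the axes are right-handed (so a half turn about y gives the same grasp; the last joint's range is limited). The gripper opens to 87 mm and grips with 3 to 60 N. Pads are 19 mm wide; open, the fingers measure 117 mm over their backs; the gripper's body (75 mm by 190 mm) begins 51 mm behind the grasp point.
Start: joints at [84.145, 22.042, 0.453, 0, -68.411, -14.817], TCP at [0.221, 0.585, 0.223] pointing down, gripper open.
Joint ranges: [-179.83, 179.83], [-69.29, 118.12], [-61.27, 80.66], [-181.25, 117.63], [-171.15, -9.14], [-177.46, 177.46]. Speed limits (degrees/s): [159.86, 159.86, 180, 180, 180, 180].

### API

Orientations are given as [roll, pitch, yaw] about the fixed x, y, z axes, in that order (R = Rz(yaw) Ry(pitch) Rx(roll)).
In Python, from workcell import env gives the robot as it stands. The module is installed in compiled form; this text tells all that it offers. Calls block until the motion is done:
- env.goto(position, orientation): joint-space move of the TCP to a pose.
- env.move_straight(position, rotation=None, rate=0.15, force_limit=None): straight line of the TCP; rotation=None keeps the orientation; rate is the mean speed in m/s. With force_limit (N) it stops when the force on the tool has changed by that much, and returns True; else False.
- env.set_joints(angles): joint-space move.
- env.gripper_to(opening, grasp_force=None): opening from 0.0 (shut) to 1.0 (fully open); grasp_force is the grip in N (None keeps the last); returns when the fingers have stopped.
- env.dwell(seconds).
- env.inverse_kinematics(position, orientation): joint angles nearest the present ones, or None.
- env.read_state(): the state.
- env.grab_frame(name): name is "scene" or "top"; returns a dict with "image" (400x640x3 uint8, blue, green, red), "fx", "fy", "cx", "cy" (pixels), "position" and "orientation" of the camera in the world. Camera axes: x right, y up, looking along -z (the intrinsics and any distortion apply to the point x, -y, -z); pixel columns grow to the right and rows downward; lengths in m; the calibration is good to about 2 mm. A picture is of the moment at which its call begins. There is no depth.
A pose or a line that the arm cannot do raises env.Unreachable and nothing moves.
- env.close_job(): hands the job in, once; it reports no verdict.
Trained networks look in a picture, given as the dict that the camera call returned (one of the last four; its "shot" number tells which), for a name from the list of things; names that differ only in an ending like _2 or _b are one class to them, and where a whole thing is asked for, a point or a joint stands for the part that bears it (a point fixed in the world has none). Each returns a list of dicts, best first, with "score" (0 to 1); they miss things now and then, are a little off and sometimes report something else, mostly with a low value. They report only what shows in the picture. A call takes as long as a camera call. They do not tell look-alikes from the thing itself.
- env.search_frame(picture, thing): "xyz" ([x, y, z] in m, in world coordinates, good to about 4 mm: the middle of the surface that is visible of it).
- env.trace(picture, thing): "mask" (400x640 bool, what is visible of it).
The state is a dict: "clock": time; "joint_positions": joint angles; "qvel": joint speeds; "joint_torque": joint torques, N m; "position": TCP position; "tool_rot": TCP orientation; "force": force on the tool from outside, world axes, zero at the start; "wrist_torque": the same for the moment, N m; "opening": opening from 0.0 (shut) to 1.0 (fully open).
Only numpy, scipy, OpenCV 4.12 (cv2) and the standard library are available. Lean on these libraries where they do the work, as an engineer would, in place of code of your own. Each camera call takes 0.05 s, during which the arm holds its last target.

## Working session

There is one attempt and no reset: what is moved stays moved. The work goes in short steps, each a Python script; the robot and the scene stay as the last script left them, time stands still between calls to the robot, and variables do not carry over. Pictures are saved under pics/ and viewed, and the job is handed in when it is done.

```bash
mkdir -p pics; ls
python3 - <<'E'
from workcell import env
import cv2,pickle
s=env.read_state();print(s)
for n in("scene","top"):
    f=env.grab_frame(n);cv2.imwrite(f"pics/a_{n}.png",f["image"]);print({k:v for k,v in f.items() if k!="image"})
    for t in("plug","plug_grip","dust_box","pail","bail","hook","hook_seat","port","reducer","clamp_ring","tin","offcut","screw_carton","screwdriver"):
        try:print(t,[(d["score"],d["xyz"]) for d in env.search_frame(f,t)][:3])
        except Exception as e:print(t,e)
print(env.read_state()["clock"])
E
```

```text
pics
{'clock': 0.0, 'joint_positions': array([ 8.41441290e+01,  2.20886454e+01,  3.79177856e-01, -2.89883324e-02,
       -6.84108690e+01, -1.48158961e+01]), 'qvel': array([ 0.03149388,  0.00404464, -0.03089979,  0.02844994, -0.00403203,
        0.00933303]), 'joint_torque': array([-6.48743071e-05, -3.90669751e+01,  1.87410361e+01,  4.22010764e+00,
        1.09976839e-02, -1.89799562e-04]), 'position': array([0.22040929, 0.5841951 , 0.22147779]), 'tool_rot': array([-8.98767750e+01,  4.73555563e-03,  1.59317543e+02]), 'force': array([0.25996196, 0.15205525, 0.13885654]), 'wrist_torque': array([-0.03338783, -0.01250831, -0.05222406]), 'opening': 0.9993744415122348}
{'fx': 508.72907932100327, 'fy': 508.72907932100327, 'cx': 326.64965873189186, 'cy': 196.31581345187422, 'position': array([1.28838707, 0.25317974, 1.38506098]), 'orientation': array([ 34.29083351,   0.45232297, 107.33182891]), 'shot': 1}
plug [(0.92, [0.5183, -0.2552, 0.0242]), (0.91, [0.6357, -0.2563, 0.0321])]
plug_grip [(0.85, [0.5175, -0.26, 0.0311]), (0.67, [0.6378, -0.2555, 0.0287]), (0.65, [0.5724, -0.0074, 0.1256])]

[... 940 characters left out ...]
]
plug_grip [(0.87, [0.5086, -0.2599, 0.0313]), (0.83, [0.627, -0.2579, 0.0322])]
dust_box [(0.8, [0.5847, -0.0339, 0.0493])]
pail [(0.64, [0.5944, -0.0059, 0.0973])]
bail [(0.64, [0.5925, -0.0053, 0.1032])]
hook [(0.91, [0.6201, 0.2904, 0.011])]
hook_seat [(0.85, [0.6146, 0.292, 0.0138]), (0.41, [0.4613, 0.394, 0.0085])]
port [(0.74, [0.5854, -0.0301, 0.0509]), (0.33, [0.5967, -0.0007, 0.1008])]
reducer [(0.73, [0.4026, -0.133, 0.0281])]
clamp_ring [(0.62, [0.3952, 0.1563, 0.0198]), (0.16, [0.5968, -0.003, 0.1003])]
tin [(0.94, [0.4596, 0.3919, 0.0073])]
offcut [(0.74, [0.58, -0.4752, 0.02])]
screw_carton [(0.74, [0.5705, 0.4963, 0.0472])]
screwdriver [(0.79, [0.4014, -0.0301, 0.0217])]
1.5
```

View pics/a_scene.png

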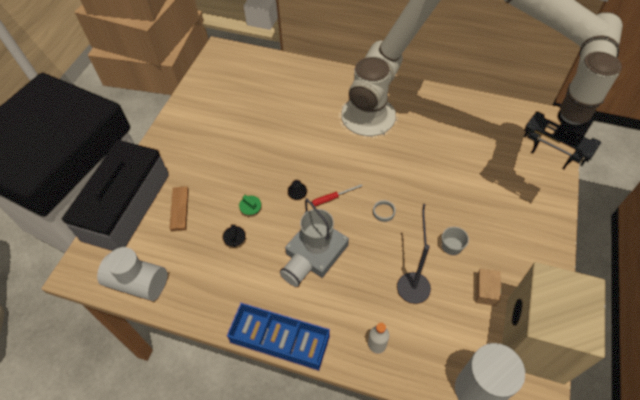

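View pics/a_top.png

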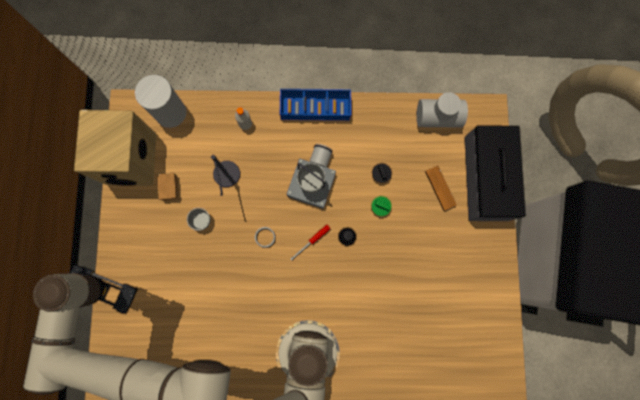

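Run:
```python
import cv2,numpy as np
def crop(n,x,y,w,h,k,o):
    i=cv2.imread(f"pics/a_{n}.png")[y:y+h,x:x+w]
    cv2.imwrite(f"pics/{o}.png",cv2.resize(i,None,fx=k,fy=k,interpolation=cv2.INTER_CUBIC))
crop("scene",270,180,90,110,5,"c1")
crop("top",275,135,75,80,7,"c2")
crop("scene",390,195,80,115,5,"c3")
crop("top",185,145,80,85,7,"c4")
crop("scene",215,185,60,65,8,"c5")
crop("top",360,155,45,65,8,"c6")
def hs(a,b,o):
    A,B=cv2.imread(f"pics/{a}.png"),cv2.imread(f"pics/{b}.png")
    h=max(A.shape[0],B.shape[0]);c=np.zeros((h,A.shape[1]+B.shape[1],3),np.uint8);c[:A.shape[0],:A.shape[1]]=A;c[:B.shape[0],A.shape[1]:]=B
    s=min(1,600/h,800/c.shape[1]);print(c.shape,s,A.shape)
    cv2.imwrite(f"pics/{o}.png",c)
hs("c1","c2","d1");hs("c3","c4","d2");hs("c5","c6","d3")
```

```text
(560, 975, 3) 0.8205128205128205 (550, 450, 3)
(595, 960, 3) 0.8333333333333334 (575, 400, 3)
(520, 840, 3) 0.9523809523809523 (520, 480, 3)
```

View pics/c1.png

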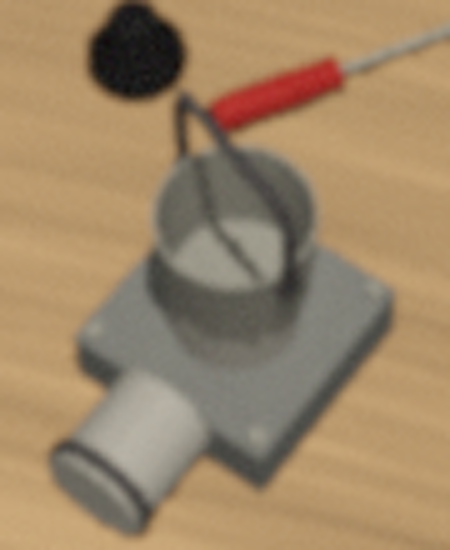

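View pics/c2.png

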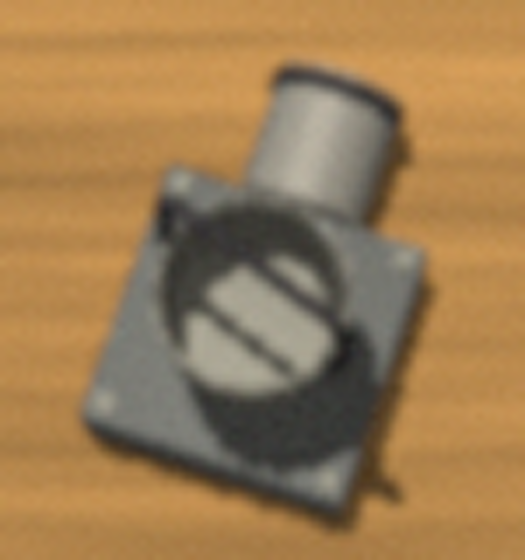

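View pics/c3.png

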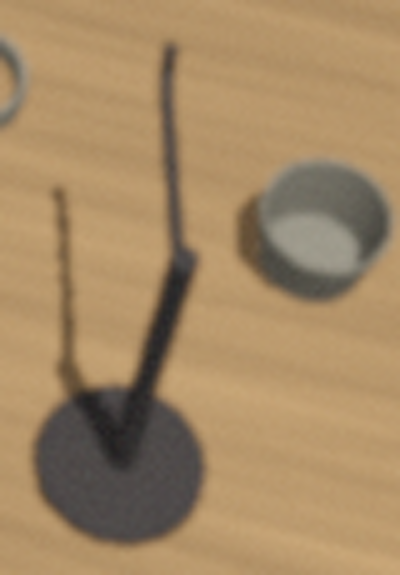

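View pics/c4.png

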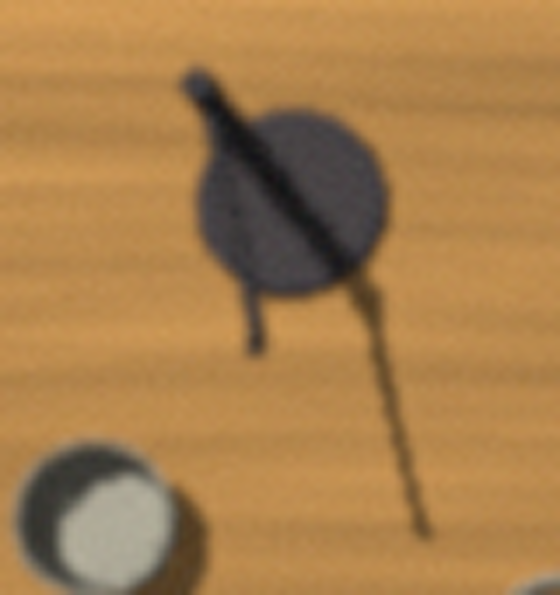

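View pics/c5.png

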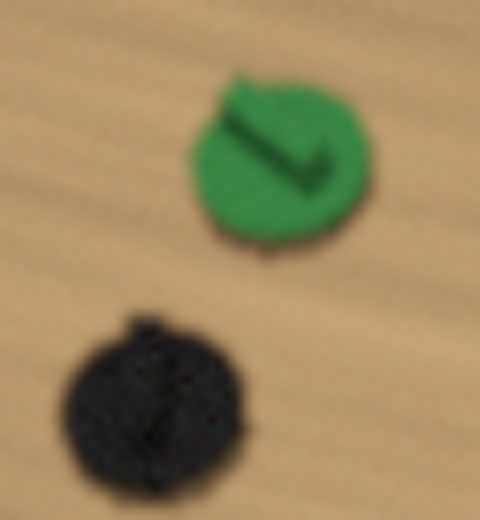

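View pics/c6.png

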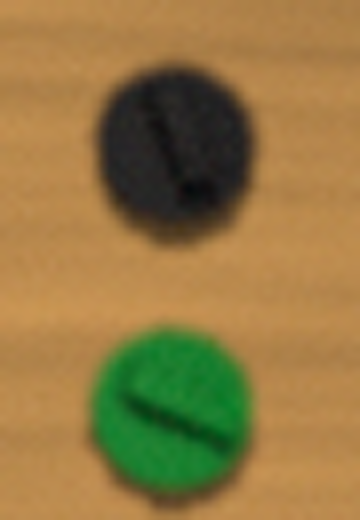

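```bash
cat > h.py <<'E'
import numpy as np,cv2
from scipy.spatial.transform import Rotation as R
from scipy.optimize import least_squares
class Cam:
    def __init__(s,f):
        s.f=f;s.p=np.array(f["position"]);s.R=R.from_euler("xyz",f["orientation"],degrees=True).as_matrix()
    def proj(s,P):
        q=(np.atleast_2d(P)-s.p)@s.R
        return np.c_[s.f["fx"]*q[:,0]/-q[:,2]+s.f["cx"],s.f["fy"]*-q[:,1]/-q[:,2]+s.f["cy"]]
    def ray(s,uv,z):
        u,v=np.atleast_2d(uv).T
        d=np.c_[(u-s.f["cx"])/s.f["fx"],-(v-s.f["cy"])/s.f["fy"],-np.ones(len(u))]@s.R.T
        return s.p+d*((z-s.p[2])/d[:,2])[:,None]
SC=Cam(dict(fx=508.72907932100327,fy=508.72907932100327,cx=326.64965873189186,cy=196.31581345187422,position=[1.28838707,0.25317974,1.38506098],orientation=[34.29083351,0.45232297,107.33182891]))
TP=Cam(dict(fx=465.4255833404297,fy=465.4255833404297,cx=314.37822280343994,cy=196.72381363347512,position=[0.26473853,0.00426374,1.66921525],orientation=[9.48000125,-0.88190768,-89.76170969]))
def px(pts,ox,oy,k): return (np.atleast_2d(pts)+.5)/k-.5+[ox,oy]
def rz(a): return R.from_euler("z",a,degrees=True).as_matrix()
def circ(r,z,n=60):
    t=np.linspace(0,2*np.pi,n);return np.c_[r*np.cos(t),r*np.sin(t),z+0*t]
def place(P,x,y,yaw): return np.asarray(P)@rz(yaw).T+[x,y,0]
def overlay(img,cam,polys,ox,oy,w,h,k,o):
    i=cv2.resize(img[oy:oy+h,ox:ox+w],None,fx=k,fy=k,interpolation=cv2.INTER_CUBIC)
    for P,c in polys:
        q=((cam.proj(P)-[ox,oy]+.5)*k-.5)
        cv2.polylines(i,[np.round(q*8).astype(np.int32)],False,c,1,cv2.LINE_AA,3)
    cv2.imwrite(o,i)
E
python3 - <<'E'
from h import *
t=px([[180,170],[425,245],[345,505],[90,420]],275,135,7)
b=TP.ray(t,.05);print("box top cam",b,b.mean(0));e=b[1]-b[0];print(np.linalg.norm(np.diff(b,axis=0),axis=1),[np.degrees(np.arctan2(*(b[j]-b[i])[[1,0]])) for i,j in((1,0),(2,3),(3,0),(2,1))])
s=px([[80,340],[262,465],[392,290]],270,180,5)
c=SC.ray(s,.05);print("box scene",c,(c[0]+c[2])/2,np.linalg.norm(np.diff(c,axis=0),axis=1),[np.degrees(np.arctan2(*(c[j]-c[i])[[1,0]])) for i,j in((1,0),(2,1))])
# bail z=0.224
print("bail top",TP.ray(px([[170,215],[345,332]],275,135,7),.224))
print("bail sc",SC.ray(px([[185,97],[288,225]],270,180,5),.224))
# hook
print("hook post top: top",TP.ray(px([[197,80]],185,145,7),.255),"sc",SC.ray(px([[182,256]],390,195,5),.255))
print("foot top",TP.ray(px([[293,203]],185,145,7),.005),"sc",SC.ray(px([[119,464]],390,195,5),.005))
print("tip top",TP.ray(px([[257,345]],185,145,7),.255),"sc",SC.ray(px([[170,48]],390,195,5),.255))
# plug flange top z=.031
print("plug flange",TP.ray(px([[176,147]],360,155,8),.031),"sc",SC.ray(px([[153,410]],215,185,8),.031))
E
```

```text
box top cam [[ 0.6721414   0.03141217  0.05      ]
 [ 0.63388874 -0.09366721  0.05      ]
 [ 0.49986534 -0.05301692  0.05      ]
 [ 0.54231169  0.07555953  0.05      ]] [ 0.58705179 -0.00992811  0.05      ]
[0.130798   0.14005256 0.13540161] [np.float64(72.9949486571523), np.float64(71.73062994840195), np.float64(-18.780117764779902), np.float64(-16.87294183481558)]
box scene [[ 0.63442226 -0.08985397  0.05      ]
 [ 0.68038076  0.03835668  0.05      ]
 [ 0.54714611  0.07811216  0.05      ]] [ 0.59078419 -0.00587091  0.05      ] [0.13619895 0.13903945] [np.float64(-109.72076779128074), np.float64(-16.61441376212477)]
bail top [[ 0.60729703  0.03284756  0.224     ]
 [ 0.55365139 -0.04679808  0.224     ]]
bail sc [[ 0.55999727 -0.04157178  0.224     ]
 [ 0.62184485  0.03710098  0.224     ]]
hook post top: top [[0.62752062 0.30081586 0.255     ]] sc [[0.6261     0.29912715 0.255     ]]
foot top [[0.62617681 0.30077937 0.005     ]] sc [[0.62654701 0.30077658 0.005     ]]
tip top [[0.50801552 0.26975908 0.255     ]] sc [[0.50420901 0.2688519  0.255     ]]
plug flange [[ 0.62706623 -0.2618721   0.031     ]] sc [[ 0.63338637 -0.26089906  0.031     ]]
```

```bash
cat > fit.py <<'E'
from h import *
def gradient(img,sig=0.7):
    g=cv2.GaussianBlur(img.astype(np.float32),(0,0),sig)
    gx=cv2.Sobel(g,cv2.CV_32F,1,0,ksize=3)/8;gy=cv2.Sobel(g,cv2.CV_32F,0,1,ksize=3)/8
    return gx,gy
def samp(a,q):
    return cv2.remap(a,q[:,0].astype(np.float32)[None],q[:,1].astype(np.float32)[None],cv2.INTER_LINEAR)[0]
def edge_score(G,cam,C):
    # C dense polyline; normal gradient magnitude
    q=cam.proj(C);t=np.gradient(q,axis=0);n=np.c_[-t[:,1],t[:,0]];n/=np.linalg.norm(n,axis=1)[:,None]+1e-9
    gx,gy=samp(G[0],q),samp(G[1],q)
    return np.linalg.norm(gx*n[:,:1]+gy*n[:,1:],axis=1)
def dens(P,m=40):
    P=np.asarray(P,float);return np.vstack([np.linspace(P[i],P[i+1],m) for i in range(len(P)-1)])
E
python3 - <<'E'
from fit import *
from scipy.optimize import minimize
I={"s":cv2.imread("pics/a_scene.png"),"t":cv2.imread("pics/a_top.png")};CAM={"s":SC,"t":TP}
G={k:gradient(I[k]) for k in I}
h=.07
sq=[[h,h,.05],[-h,h,.05],[-h,-h,.05],[h,-h,.05],[h,h,.05]]
def run(name,edges,x0,views=("s","t"),d=(.006,.006,4)):
    for vs in [(v,) for v in views]+[views]:
        def f(p): return -sum(np.sqrt(edge_score(G[v],CAM[v],place(e,*p))).mean() for v in vs for e in edges[v])
        best=None
        for dx in(-1,0,1):
            for dy in(-1,0,1):
                for da in(-1,0,1):
                    r=minimize(f,np.array(x0)+np.array(d)*[dx,dy,da]*.7,method="Nelder-Mead",options=dict(initial_simplex=None,xatol=1e-4,fatol=1e-4))
                    if best is None or r.fun<best.fun:best=r
        print(name,vs,best.x.round(4),round(best.fun,3))
    return best.x
box=run("box",{"s":[dens(sq[:2])[::1],dens(sq[2:])],"t":[dens([sq[0],sq[1]]),dens([sq[1],sq[2]]),dens([sq[2],sq[3]]),dens([sq[3],sq[0]])]},[.589,-.008,-17.5])
foot=run("foot",{"s":[circ(.05,.004)],"t":[circ(.05,.004)]},[.6265,.3008,14.6])
fl=run("flange",{"s":[circ(.037,.031)],"t":[circ(.037,.031)]},[.630,-.261,0])
rim=run("pailrim",{"s":[circ(.048,.159)],"t":[circ(.048,.159)]},[.588,-.005,0])
B=[[0,-.045,.224],[0,.045,.224]]
bo=[dens(np.add(B,[o,0,0])) for o in(-.004,.004)]
bail=run("bail",{"s":bo,"t":bo},[.585,-.005,-38])
pb=[[[-.025,-.008,.059],[.025,-.008,.059],[.025,.008,.059],[-.025,.008,.059],[-.025,-.008,.059]]]
grip=run("grip",{"s":[dens(pb[0])],"t":[dens(pb[0])]},[fl[0],fl[1],-65+90])
arm=[[-.124,0,.235],[-.02,0,.235]];ao=[dens(np.add(arm,[0,o,0])) for o in(-.004,.004)]
hk=run("arm",{"s":ao,"t":ao},[foot[0],foot[1],14.6])
c=(0,255,255);m=(255,0,255)
P=[(place(sq,*box),c),(place(circ(.048,.159),*rim),m),(place(circ(.042,.084),*rim),m),(place(B,*bail),(0,255,0))]
overlay(I["s"],SC,P,270,180,90,110,5,"pics/e1.png");overlay(I["t"],TP,P,275,135,75,80,7,"pics/e2.png")
P=[(place(circ(.037,.031),*fl),c),(place(circ(.037,.025),*fl),c),(place(pb[0],*grip),m)]
overlay(I["s"],SC,P,215,210,50,40,10,"pics/e3.png");overlay(I["t"],TP,P,355,155,50,40,10,"pics/e4.png")
a=[cv2.imread(f"pics/e{i}.png") for i in(3,4)];cv2.imwrite("pics/e34.png",np.vstack(a))
E
```

```text
box ('s',) [ 6.08200e-01 -1.00000e-03 -1.85275e+01] -9.418
box ('t',) [ 5.76500e-01 -4.20000e-03 -1.79376e+01] -19.201
box ('s', 't') [ 5.87700e-01 -6.80000e-03 -1.89745e+01] -27.363
foot ('s',) [ 0.626   0.3002 15.4005] -6.219
foot ('t',) [ 0.626  0.301 18.441] -6.088
foot ('s', 't') [ 0.6259  0.3008 18.7024] -12.286
flange ('s',) [ 6.345e-01 -2.599e-01  2.000e-04] -7.214
flange ('t',) [ 0.6255 -0.2615 -2.8321] -6.776
flange ('s', 't') [ 6.310e-01 -2.608e-01  2.000e-04] -13.113
pailrim ('s',) [ 0.5887 -0.0064 -0.0006] -4.625
pailrim ('t',) [ 0.5841 -0.0043  3.3986] -4.785
pailrim ('s', 't') [ 5.867e-01 -6.900e-03 -2.000e-04] -9.188
bail ('s',) [ 5.86800e-01 -4.80000e-03 -3.87041e+01] -8.651
bail ('t',) [ 5.50800e-01 -9.00000e-04 -3.48231e+01] -8.693
bail ('s', 't') [ 5.82000e-01 -1.02000e-02 -3.95655e+01] -16.789
grip ('s',) [ 0.6603 -0.2706 32.2168] -4.977
grip ('t',) [ 0.643  -0.2698 58.8043] -4.892
grip ('s', 't') [ 0.6534 -0.2735 27.8538] -7.224
arm ('s',) [ 0.6261  0.3002 14.469 ] -12.017
arm ('t',) [0.6591 0.3099 8.8378] -9.651
arm ('s', 't') [ 0.631   0.3017 14.2298] -20.055
```

View pics/e1.png

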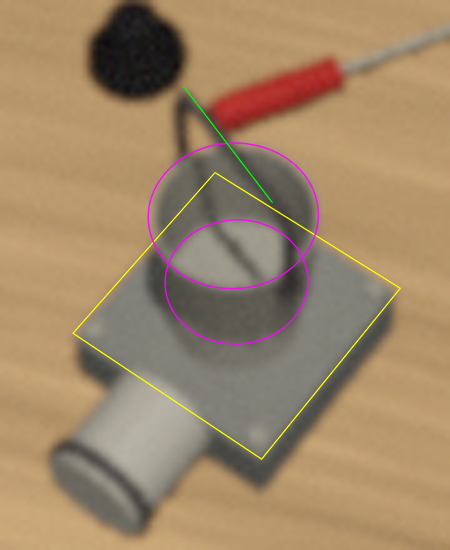

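View pics/e2.png

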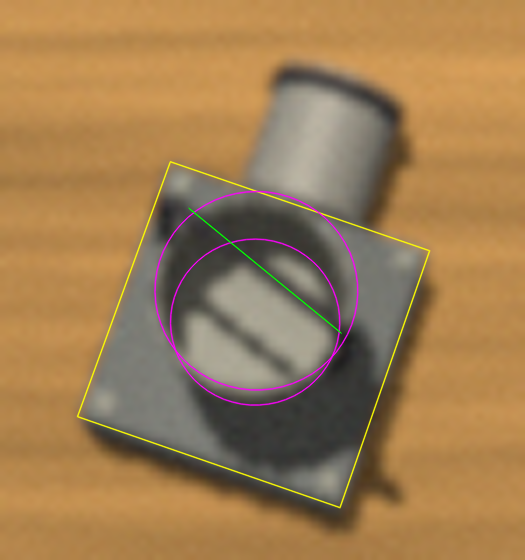

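View pics/e34.png

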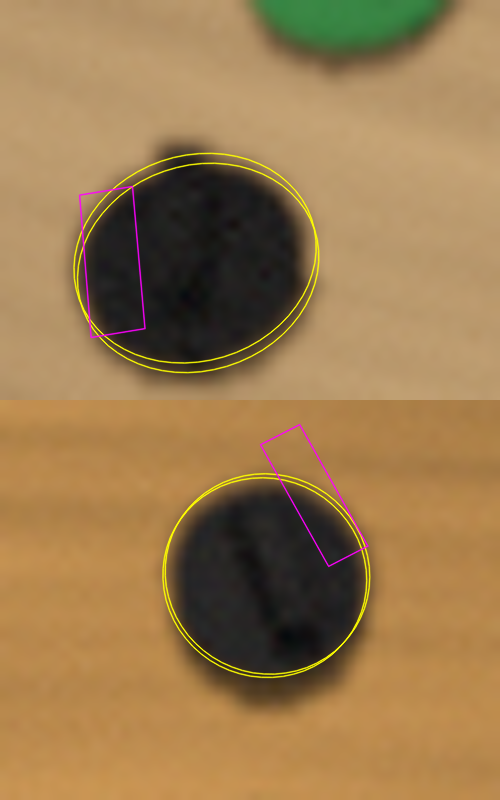

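Run:
```python
from h import *
from workcell import env
I={"s":cv2.imread("pics/a_scene.png"),"t":cv2.imread("pics/a_top.png")};CAM={"s":SC,"t":TP}
for name,z,pt in(("plugblack",.031,[.630,-.261]),("green",.031,[.51,-.257]),("foot",.005,[.626,.3008]),("reducer",.05,[.405,-.133]),("tin",.055,[.45,.39])):
    for v in "st":
        im=I[v].astype(float);cam=CAM[v];c=cam.proj([*pt,z])[0]
        # radial profile of distance to bg colour
        out=[]
        t=np.linspace(0,2*np.pi,72,endpoint=False)
        rr=np.arange(.02,.06,.0005)
        gray=np.mean(im,axis=2).astype(np.float32) if name!="green" else im[:,:,2].astype(np.float32)
        pts=[]
        for a in t:
            P=np.c_[pt[0]+rr*np.cos(a),pt[1]+rr*np.sin(a),z+0*rr]
            q=cam.proj(P).astype(np.float32);g=cv2.remap(gray,q[:,0][None],q[:,1][None],cv2.INTER_CUBIC)[0]
            d=np.gradient(g);k=np.argmax(np.abs(d));pts.append(P[k,:2])
        pts=np.array(pts)
        r=least_squares(lambda p:np.hypot(pts[:,0]-p[0],pts[:,1]-p[1])-p[2],[*pt,.037],loss="soft_l1",f_scale=.001)
        print(name,v,r.x.round(4),"resid",np.median(np.abs(r.fun)).round(4))
```

```text
plugblack s [ 0.635  -0.2597  0.037 ] resid 0.0021
plugblack t [ 0.6244 -0.2617  0.0384] resid 0.002
green s [ 0.5149 -0.2561  0.0379] resid 0.002
green t [ 0.5043 -0.2579  0.0375] resid 0.0013
foot s [0.6265 0.3004 0.05  ] resid 0.0008
foot t [0.6264 0.301  0.0505] resid 0.001
reducer s [ 0.4241 -0.1272  0.0353] resid 0.0033
reducer t [ 0.3966 -0.1332  0.0317] resid 0.0008
tin s [0.4578 0.3834 0.0378] resid 0.001
tin t [0.4538 0.3843 0.0368] resid 0.0015
```

Run:
```python
from h import *
import cv2
def crop(n,x,y,w,h,k): 
    i=cv2.imread(f"pics/a_{n}.png")[y:y+h,x:x+w]; return cv2.resize(i,None,fx=k,fy=k,interpolation=cv2.INTER_CUBIC)
def hs(A,B,o):
    h=max(A.shape[0],B.shape[0]);c=np.zeros((h,A.shape[1]+B.shape[1]+4,3),np.uint8);c[:A.shape[0],:A.shape[1]]=A;c[:B.shape[0],A.shape[1]+4:]=B
    cv2.imwrite(o,c)
hs(crop("scene",160,175,40,65,9),crop("top",415,155,50,65,8),"pics/g1.png")
hs(crop("scene",360,190,45,45,8),crop("top",240,215,50,45,8),"pics/g2.png")
hs(crop("scene",510,100,100,80,4),crop("top",60,255,90,70,4),"pics/g3.png")
P=np.array([0.22040929,0.5841951,0.22147779]);print("TCP",SC.proj(P),TP.proj(P),"base",SC.proj([0,0,0]),TP.proj([0,0,0]))
```

```text
TCP [[548.37866245 159.05630354]] [[115.85104974 288.44953502]] base [[368.09581565 115.41925202]] [[307.83547603 352.39334258]]
```

View pics/g1.png

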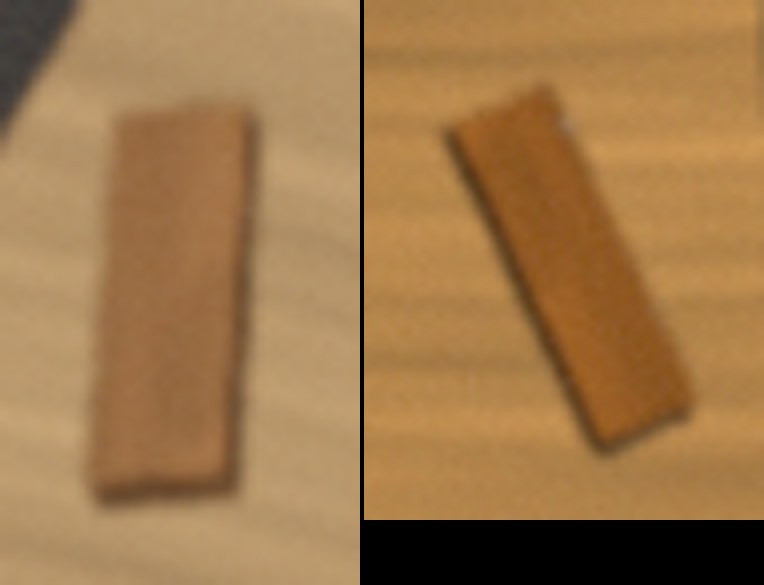

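View pics/g2.png

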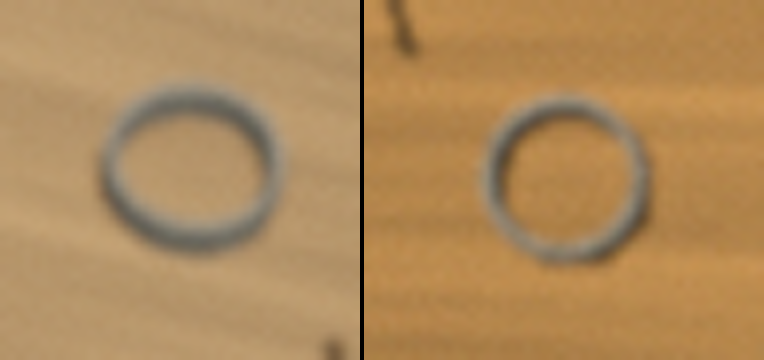

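View pics/g3.png

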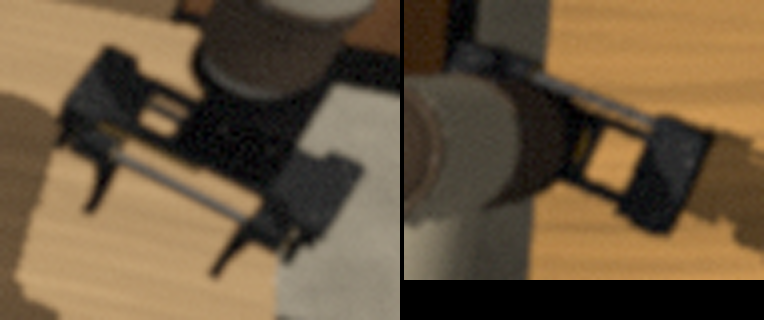

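Run:
```python
from h import *
a=SC.ray(px([[118,115],[250,100],[238,485],[95,490]],160,175,9),.022);b=TP.ray(px([[86,128],[181,85],[328,395],[236,440]],415,155,8),.022)
print(a,a.mean(0));print(b,b.mean(0))
print("ring",SC.ray(px([[193,163]],360,190,8),.02),TP.ray(px([[201,178]],240,215,8),.02))
```

```text
[[ 0.51852597 -0.52943249  0.022     ]
 [ 0.49823564 -0.48613673  0.022     ]
 [ 0.64834354 -0.41712283  0.022     ]
 [ 0.66473313 -0.46367372  0.022     ]] [ 0.58245957 -0.47409144  0.022     ]
[[ 0.63909241 -0.42297113  0.022     ]
 [ 0.6594801  -0.46712763  0.022     ]
 [ 0.51704791 -0.52784968  0.022     ]
 [ 0.4963654  -0.48545202  0.022     ]] [ 0.57799646 -0.47585011  0.022     ]
ring [[0.39991327 0.15500926 0.02      ]] [[0.3953612 0.155158  0.02     ]]
```

```bash
cat >> h.py <<'E'
HOOK=np.array([.6265,.3008]);HY=14.6
def d(a): return np.array([np.cos(np.radians(a)),np.sin(np.radians(a))])
E
python3 - <<'E'
from h import *
from workcell import env
for yaw in(-127,53):
    print(env.inverse_kinematics([.571,-.025,.27],[-90,0,yaw]))
for yaw in(14.6-90,14.6+90):
    print(env.inverse_kinematics([.555,.256,.26],[-90,0,yaw]),env.inverse_kinematics([.43,.22,.26],[-90,0,yaw]))
# masks of bail in top/scene
for n in("scene","top"):
    f=env.grab_frame(n)
    for t in("bail","pail"):
        for r in env.trace(f,t)[:2]:
            m=r["mask"];ys,xs=np.nonzero(m);print(n,t,r["score"],m.sum(),xs.min(),xs.max(),ys.min(),ys.max())
            o=f["image"].copy();o[m]=o[m]//2+np.array([0,0,127],np.uint8)
            x0,y0=(270,180) if n=="scene" else (275,135)
            cv2.imwrite(f"pics/m_{n}_{t}.png",cv2.resize(o[y0:y0+100,x0:x0+90],None,fx=4,fy=4))
E
python3 -c "
import cv2,numpy as np
import glob
fs=sorted(glob.glob('pics/m_*'));print(fs)
a=[cv2.imread(f) for f in fs]
cv2.imwrite('pics/mm.png',np.hstack(a)[:, :1600] if len(a)<3 else cv2.resize(np.vstack([np.hstack(a[:2]),np.hstack((a[2:]+a[:1])[:2])]),None,fx=.75,fy=.75))"
```

```text
[ 13.72888738  15.11702971  -2.7610893    0.         -72.12188099
 129.27111262]
[ 13.72888738  15.11702971  -2.7610893    0.         -72.12188099
 -50.72888738]
[ 39.91842647  19.40588043   1.89056693   0.         -72.4846865
 154.68157353] [ 46.41538494   6.47414609 -15.14931932   0.         -68.37653459
 148.18461506]
[ 39.91842647  19.40588043   1.89056693   0.         -72.4846865
 -25.31842647] [ 46.41538494   6.47414609 -15.14931932   0.         -68.37653459
 -31.81538494]
scene bail 0.68 1223 300 333 199 249
scene pail 0.82 1170 300 333 199 249
top bail 0.7 684 297 324 163 192
top pail 0.92 723 297 325 163 192
['pics/m_scene_bail.png', 'pics/m_scene_pail.png', 'pics/m_top_bail.png', 'pics/m_top_pail.png']
```

View pics/mm.png

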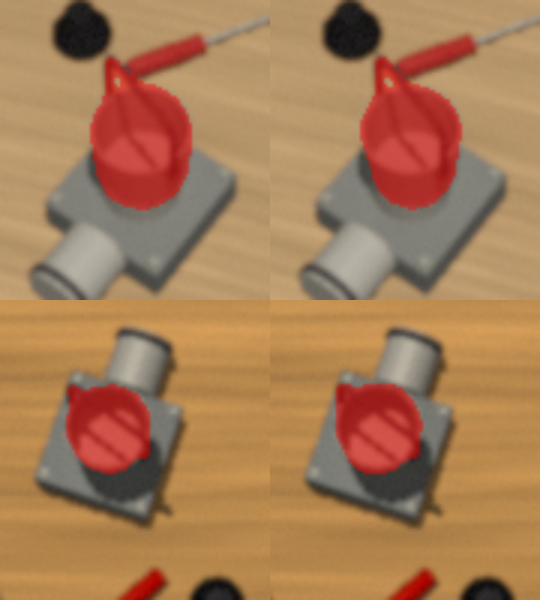

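Run:
```python
from h import *
from workcell import env
from scipy.optimize import minimize
M={}
for n,c in(("scene",SC),("top",TP)):
    f=env.grab_frame(n);M[n]=(c,env.trace(f,"pail")[0]["mask"])
K=4
def sil(cam,x,y,yaw,z0,ox,oy,w,h):
    im=np.zeros((h*K,w*K),np.uint8)
    def pp(P): return (((cam.proj(place(P,x,y,yaw))-[ox,oy]+.5)*K-.5)*16).astype(np.int32)
    P=np.vstack([circ(.042,z0),circ(.048,z0+.075)])
    cv2.fillConvexPoly(im,cv2.convexHull(pp(P)),1,cv2.LINE_8,4)
    L=[[0,-.047,z0+.075],[0,-.047,z0+.13],[0,-.043,z0+.14],[0,.043,z0+.14],[0,.047,z0+.13],[0,.047,z0+.075]]
    cv2.polylines(im,[pp(L)],False,1,int(.008*340*K),cv2.LINE_8,4)
    return cv2.resize(im.astype(np.float32),(w,h),interpolation=cv2.INTER_AREA)
def cost(p,vs):
    t=0
    for n in vs:
        c,m=M[n];ox,oy,w,h=(270,180,90,110) if n=="scene" else (275,135,75,80)
        s=sil(c,p[0],p[1],p[2]*100,p[3],ox,oy,w,h);t+=np.abs(s-m[oy:oy+h,ox:ox+w]).sum()
    return t
for vs in(("scene",),("top",),("scene","top")):
  for fz in(True,False):
    b=None
    for a in(-.33,-.40):
      for dx in (-.005,.005):
        x0=np.array([.587+dx,-.006,a,.084])
        f=(lambda p:cost([*p[:3],.084],vs)) if fz else (lambda p:cost(p,vs))
        r=minimize(f,x0,method="Nelder-Mead",options=dict(initial_simplex=np.vstack([x0]+[x0+v for v in np.diag([.006,.006,.05,.006])])))
        if b is None or r.fun<b.fun:b=r
    print(vs,fz,b.x.round(4),b.fun)
```

```text
('scene',) True [ 0.5866 -0.0065 -0.3476  0.0871] 46.3125
('scene',) False [ 0.5884 -0.0058 -0.3442  0.0869] 46.1875
('top',) True [ 0.5853 -0.0056 -0.3412  0.0925] 45.125
('top',) False [ 0.5854 -0.0056 -0.3525  0.0837] 45.3125
('scene', 'top') True [ 0.5861 -0.0061 -0.3364  0.0942] 100.0
('scene', 'top') False [ 0.5858 -0.0064 -0.3384  0.0822] 94.5
```

```bash
python3 - <<'E'
from h import *
from workcell import env
g=np.array([.586,-.006])-.025*d(55)
env.goto([*g,.30],[-90,0,55])
env.move_straight([*g,.25])
for n in("scene","top"):
    f=env.grab_frame(n);o=f["image"];x0,y0=(260,130) if n=="scene" else (265,110)
    cv2.imwrite(f"pics/b_{n}.png",cv2.resize(o[y0:y0+130,x0:x0+100],None,fx=4,fy=4,interpolation=cv2.INTER_CUBIC))
s=env.read_state();print(s["clock"],s["position"],s["force"])
E
python3 -c "
import cv2,numpy as np
cv2.imwrite('pics/b.png',np.hstack([cv2.imread('pics/b_scene.png'),cv2.imread('pics/b_top.png')]))"
```

```text
5.1 [ 0.57255702 -0.0262953   0.2514703 ] [0.25798544 0.09659564 0.44388693]
```

View pics/b.png

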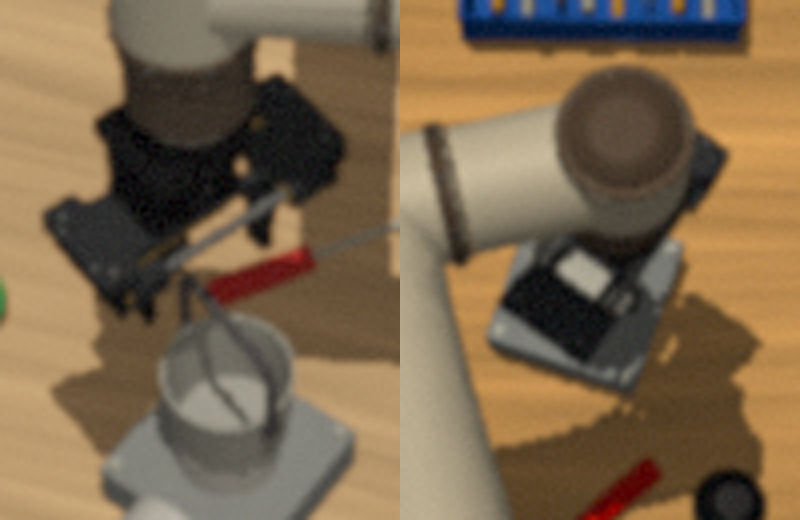

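Run:
```python
from h import *
from workcell import env
g=np.array([.586,-.006])-.025*d(55)
print(env.move_straight([*g,.205],rate=.08,force_limit=8))
env.gripper_to(0.25,20);print(env.read_state()["opening"],env.read_state()["force"])
env.gripper_to(0.0,45);s=env.read_state();print(s["opening"],s["opening"]*87,s["force"],s["position"])
print(env.move_straight([*g,.26],rate=.08))
for n in("scene","top"):
    f=env.grab_frame(n);o=f["image"];x0,y0=(260,130) if n=="scene" else (265,110)
    cv2.imwrite(f"pics/b_{n}.png",cv2.resize(o[y0:y0+130,x0:x0+100],None,fx=4,fy=4,interpolation=cv2.INTER_CUBIC))
s=env.read_state();print(s["clock"],s["position"],s["force"],s["wrist_torque"],s["opening"])
cv2.imwrite('pics/b2.png',np.hstack([cv2.imread('pics/b_scene.png'),cv2.imread('pics/b_top.png')]))
```

```text
False
0.24941154361506404 [-1.10334435  0.72819895  0.07362677]
0.07363079314783591 6.405879003861724 [-0.07675361 -0.39631234  0.7192733 ] [ 0.57154074 -0.02659519  0.2049607 ]
False
8.45 [ 0.57120458 -0.02652965  0.25912222] [-0.31493144  0.16965963 -1.99558643] [ 0.02756576 -0.03620298 -0.03118591] 0.07467769401583478
```

View pics/b2.png

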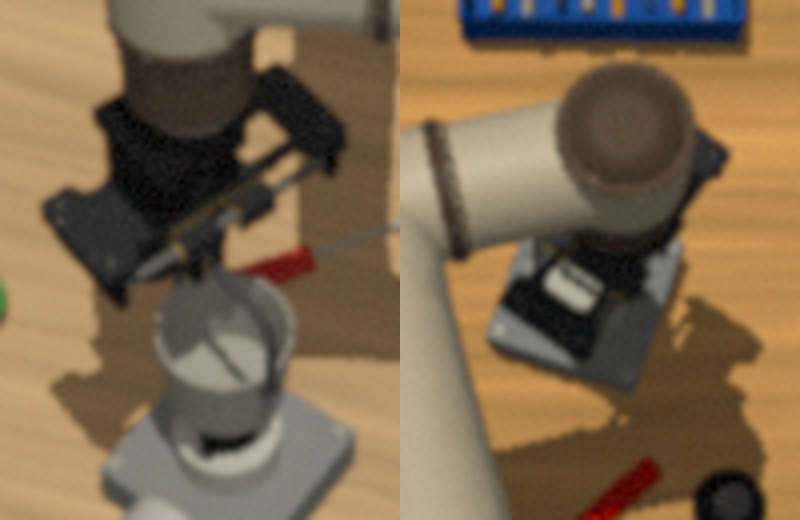

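Run:
```python
from h import *
from workcell import env
g=np.array([.586,-.006])-.025*d(55)
env.move_straight([*g,.275],rate=.1)
def G(out): return HOOK-out*d(HY)-.025*d(HY+90)
env.goto([*G(.215),.263],[-90,0,HY+90])
env.move_straight([*G(.165),.263],rate=.1)
for n,(x0,y0) in(("scene",(370,110)),("top",(180,100))):
    f=env.grab_frame(n);o=f["image"]
    cv2.imwrite(f"pics/b_{n}.png",cv2.resize(o[y0:y0+140,x0:x0+100],None,fx=4,fy=4,interpolation=cv2.INTER_CUBIC))
s=env.read_state();print(s["clock"],s["position"],s["force"],s["wrist_torque"],s["opening"])
cv2.imwrite('pics/b3.png',np.hstack([cv2.imread('pics/b_scene.png'),cv2.imread('pics/b_top.png')]))
```

```text
10.6167 [0.47272498 0.23464881 0.26299997] [-1.09603437  0.2787278  -2.1574966 ] [ 0.02694184 -0.03729334  0.02268232] 0.07002839263881923
```

View pics/b3.png

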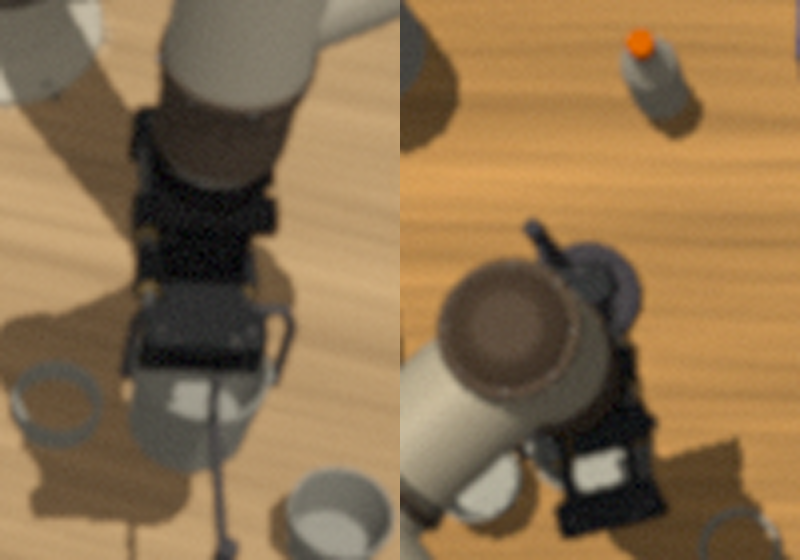

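Run:
```python
from h import *
from workcell import env
def G(out): return HOOK-out*d(HY)-.025*d(HY+90)
print(env.move_straight([*G(.08),.263],rate=.08,force_limit=6))
s=env.read_state();print(s["clock"],s["position"],s["force"],s["wrist_torque"],G(.08))
for n,(x0,y0) in(("scene",(370,110)),("top",(180,100))):
    f=env.grab_frame(n);o=f["image"]
    cv2.imwrite(f"pics/b_{n}.png",cv2.resize(o[y0:y0+140,x0:x0+100],None,fx=4,fy=4,interpolation=cv2.INTER_CUBIC))
cv2.imwrite('pics/b4.png',np.hstack([cv2.imread('pics/b_scene.png'),cv2.imread('pics/b_top.png')]))
```

```text
False
11.8333 [0.5550301  0.2563595  0.26318549] [ 0.10550737 -0.44243771 -2.16334329] [ 0.03114486 -0.04897616  0.01310537] [0.555385   0.25644172]
```

View pics/b4.png

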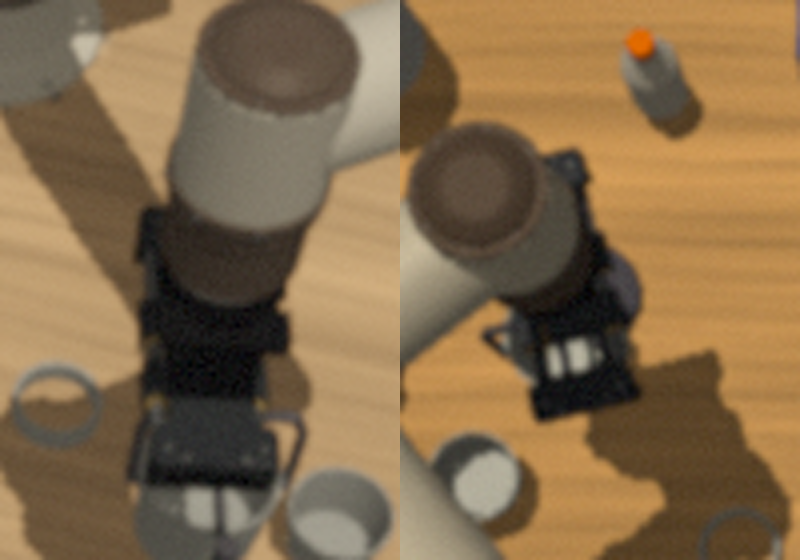

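Run:
```python
from h import *
from workcell import env
def G(out): return HOOK-out*d(HY)-.025*d(HY+90)
env.move_straight([*G(.08),.230],rate=.06,force_limit=6)
for z in np.arange(.228,.2195,-.001):
    r=env.move_straight([*G(.08),z],rate=.03,force_limit=3)
    s=env.read_state();print(s["clock"],s["position"].round(4),s["force"].round(2),s["wrist_torque"].round(3),r)
    if r: break
    if s["force"][2]>0.5: break
```

```text
12.8833 [0.5554 0.2565 0.2282] [-0.25 -0.61 -1.18] [-0.014  0.006  0.046] False
13.1333 [0.5554 0.2564 0.227 ] [-0.93 -0.24 -2.42] [0.014 0.013 0.004] False
13.3833 [0.5553 0.2564 0.2259] [-0.34 -0.5  -2.13] [ 0.055 -0.042 -0.048] False
13.6333 [0.5553 0.2564 0.2249] [-0.19 -0.1  -1.76] [ 0.024 -0.048  0.013] False
13.8833 [0.5554 0.2565 0.224 ] [ 0.4  -0.91 -2.63] [ 0.026 -0.087  0.016] False
14.1333 [0.5557 0.2565 0.2235] [-0.62 -0.92 -0.09] [-0.016 -0.055 -0.044] False
14.3833 [0.5558 0.2565 0.2229] [ 0.65 -1.31  3.33] [-0.017  0.086  0.008] False
```

Run:
```python
from h import *
from workcell import env
def G(out): return HOOK-out*d(HY)-.025*d(HY+90)
env.move_straight([*G(.08),.2236],rate=.03)
env.gripper_to(.45);env.dwell(.2)
s=env.read_state();print(s["force"].round(2),s["opening"])
print(env.move_straight([*G(.08),.31],rate=.1,force_limit=5))
g=[.50,.10,.33]
env.goto(g,[-90,0,HY+60])
for n,(x0,y0) in(("scene",(340,180)),("top",(180,120))):
    f=env.grab_frame(n);o=f["image"]
    cv2.imwrite(f"pics/b_{n}.png",cv2.resize(o[y0:y0+140,x0:x0+100],None,fx=4,fy=4,interpolation=cv2.INTER_CUBIC))
    cv2.imwrite(f"pics/p_{n}.png",o)
s=env.read_state();print(s["clock"],s["position"])
cv2.imwrite('pics/b5.png',np.hstack([cv2.imread('pics/b_scene.png'),cv2.imread('pics/b_top.png')]))
```

```text
[0.36 0.43 1.09] 0.45062088650976645
False
17.5 [0.50032382 0.10073696 0.32936341]
```

View pics/b5.png

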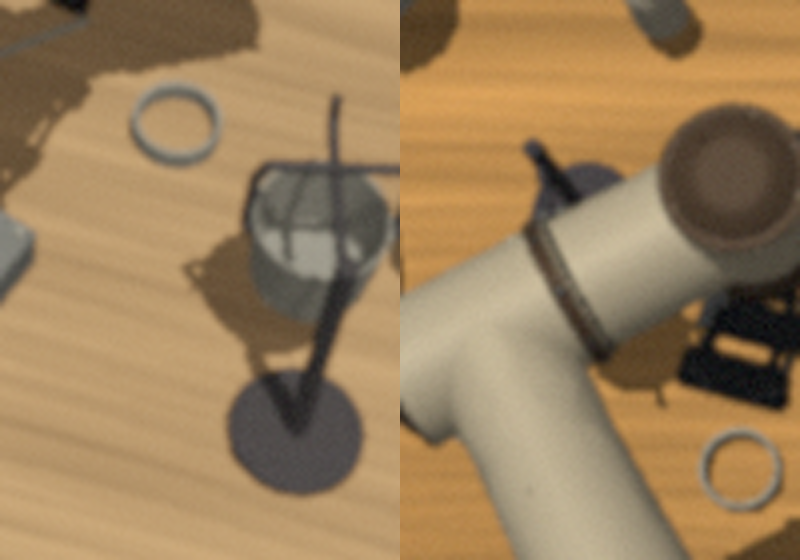

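View pics/p_top.png

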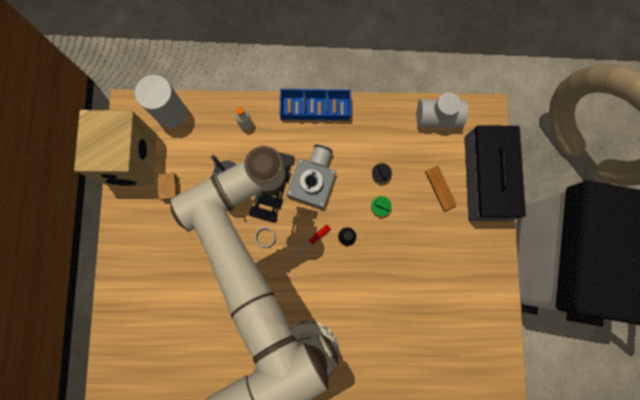

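View pics/p_scene.png

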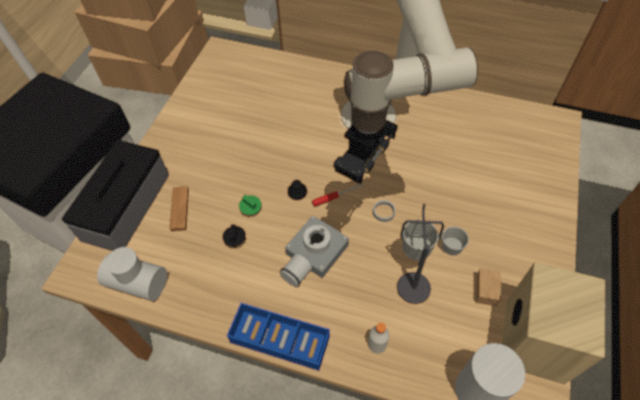

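```bash
cp pics/p_scene.png p_scene.png; cp pics/p_top.png p_top.png
python3 - <<'E'
from h import *
def crop(n,x,y,w,h,k): 
    i=cv2.imread(f"pics/p_{n}.png")[y:y+h,x:x+w]; return cv2.resize(i,None,fx=k,fy=k,interpolation=cv2.INTER_CUBIC)
def hs(A,B,o):
    h=max(A.shape[0],B.shape[0]);c=np.zeros((h,A.shape[1]+B.shape[1]+4,3),np.uint8);c[:A.shape[0],:A.shape[1]]=A;c[:B.shape[0],A.shape[1]+4:]=B
    cv2.imwrite(o,c)
hs(crop("scene",295,215,45,40,9),crop("top",290,160,42,42,9),"pics/q1.png")
hs(crop("scene",215,220,40,35,10),crop("top",362,155,40,40,10),"pics/q2.png")
E
```

```text
(no output)
```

View pics/q1.png

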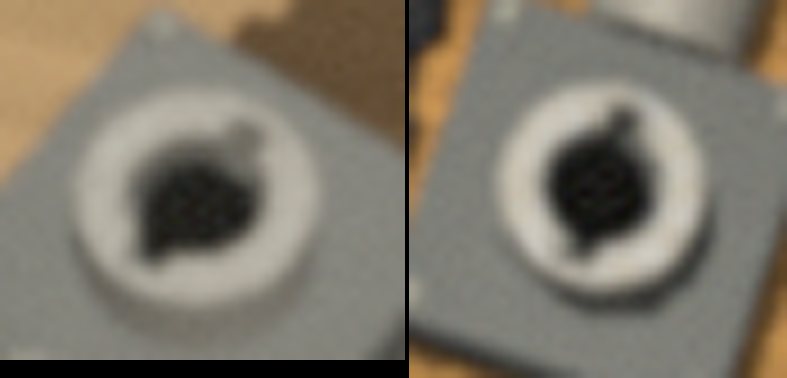

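View pics/q2.png

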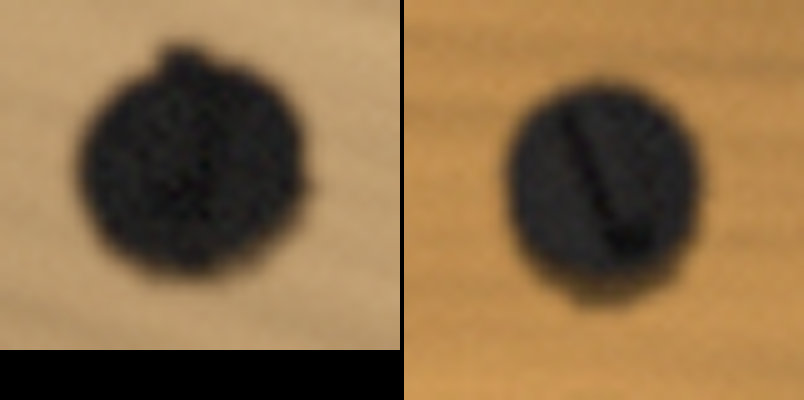

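```bash
cat > fitpp.py <<'E'
from h import *
from scipy.optimize import minimize
I={"s":cv2.imread("p_scene.png"),"t":cv2.imread("p_top.png")};CAM={"s":SC,"t":TP}
def radial(cam,gray,pt,z,R0,arc,sign):
    rr=np.arange(R0-.009,R0+.009,.0003);pts=[]
    for a in arc:
        P=np.c_[pt[0]+rr*np.cos(a),pt[1]+rr*np.sin(a),z+0*rr];q=cam.proj(P).astype(np.float32)
        g=cv2.remap(gray,q[:,0][None],q[:,1][None],cv2.INTER_CUBIC)[0];g=cv2.GaussianBlur(g[None],(0,0),3)[0]
        k=np.argmax(sign*np.gradient(g));pts.append(P[k,:2])
    return np.array(pts)
def fitc(v,pt,z,R0,cen_deg,half,sign,gray=None):
    g=I[v].mean(2).astype(np.float32) if gray is None else gray
    p=np.array(pt)
    for _ in range(4):
        pts=radial(CAM[v],g,p,z,R0,np.radians(np.arange(cen_deg-half,cen_deg+half,3)),sign)
        r=least_squares(lambda p:np.hypot(pts[:,0]-p[0],pts[:,1]-p[1])-R0,p,loss="soft_l1",f_scale=.0007);p=r.x
    return p,np.abs(r.fun).mean()
def away(v,pt):
    d_=np.array(pt)-CAM[v].p[:2];return np.degrees(np.arctan2(d_[1],d_[0]))
E
python3 - <<'E'
from fitpp import *
for nm,pt,z,R0,sg in(("collar",[.588,-.008],.084,.039,-1),("bore",[.588,-.008],.084,.024,1),("flange",[.629,-.2605],.031,.037,1),("green",[.51,-.257],.031,.037,1),("foot",[.626,.301],.005,.05,1)):
    for v in "st":
        g=I[v][:,:,2].astype(np.float32) if nm=="green" else None
        print(nm,v,[ (np.round(fitc(v,pt,z,R0,away(v,pt),h,sg,g)[0],4),round(fitc(v,pt,z,R0,away(v,pt),h,sg,g)[1],5)) for h in(95,110,180)])
t=TP.ray(px([[622-409,115],[580-409,248]],290,160,9),.084);e=t[0]-t[1];print("slots top",t,np.degrees(np.arctan2(e[1],e[0])),np.linalg.norm(e))
t=SC.ray(px([[240,138],[152,250]],295,215,9),.084);e=t[1]-t[0];print("slots sc",t,np.degrees(np.arctan2(e[1],e[0])),np.linalg.norm(e))
t=TP.ray(px([[562-404,115],[615-404,240]],362,155,10),.059);e=t[0]-t[1];print("bar side top",t,np.degrees(np.arctan2(e[1],e[0])),np.linalg.norm(e))
E
```

```text
collar s [(array([ 0.5879, -0.0075]), np.float64(0.00055)), (array([ 0.5879, -0.0075]), np.float64(0.00054)), (array([ 0.589 , -0.0074]), np.float64(0.0008))]
collar t [(array([ 0.5892, -0.007 ]), np.float64(0.00068)), (array([ 0.5892, -0.0071]), np.float64(0.00069)), (array([ 0.5881, -0.0073]), np.float64(0.00101))]
bore s [(array([ 0.5921, -0.0066]), np.float64(0.00229)), (array([ 0.5911, -0.0063]), np.float64(0.0024)), (array([ 0.5883, -0.0072]), np.float64(0.0028))]
bore t [(array([ 0.5852, -0.0067]), np.float64(0.00222)), (array([ 0.5853, -0.0066]), np.float64(0.00235)), (array([ 0.5888, -0.0079]), np.float64(0.00271))]
flange s [(array([ 0.6342, -0.2601]), np.float64(0.00176)), (array([ 0.634 , -0.2599]), np.float64(0.00189)), (array([ 0.6352, -0.2595]), np.float64(0.00183))]
flange t [(array([ 0.6272, -0.2612]), np.float64(0.00105)), (array([ 0.627 , -0.2614]), np.float64(0.00124)), (array([ 0.6251, -0.2617]), np.float64(0.00234))]
green s [(array([ 0.5126, -0.2572]), np.float64(0.00188)), (array([ 0.5126, -0.2575]), np.float64(0.00184)), (array([ 0.5153, -0.2557]), np.float64
[... 186 characters left out ...]
[0.6262, 0.3006]), np.float64(0.00093)), (array([0.6261, 0.3005]), np.float64(0.00085)), (array([0.6263, 0.3005]), np.float64(0.00073))]
foot t [(array([0.6257, 0.3029]), np.float64(0.00281)), (array([0.6261, 0.303 ]), np.float64(0.00279)), (array([0.6293, 0.3079]), np.float64(0.00451))]
slots top [[ 0.61569624 -0.01465085  0.084     ]
 [ 0.56320544  0.00127985  0.084     ]] -16.882788840549267 0.05485500273774517
slots sc [[ 5.64114974e-01 -4.51929400e-04  8.40000000e-02]
 [ 6.12540332e-01 -1.49523430e-02  8.40000000e-02]] -16.66972119437928 0.050549750863498215
bar side top [[ 0.64579942 -0.24280655  0.059     ]
 [ 0.60058714 -0.26078175  0.059     ]] 21.681447552723775 0.04865447040799751
```

Run:
```python
from fitpp import *
a=TP.ray(px([[630-404,240]],362,155,10),.045)[0];b=SC.ray(px([[182,48]],215,220,10),.059)[0]
print(a,b,"centers",a[:2]+.025*d(21.7),b[:2]+.025*d(21.7))
t=SC.ray(px([[183,50],[190,200]],215,220,10),.059);e=t[1]-t[0];print(t,np.degrees(np.arctan2(e[1],e[0])),np.linalg.norm(e))
pb=[[-.025,-.008,.059],[.025,-.008,.059],[.025,.008,.059],[-.025,.008,.059],[-.025,-.008,.059],[-.025,-.008,.031],[-.025,.008,.031],[-.025,.008,.059]]
p=(.630,-.2605,21.7);c=(0,255,255)
P=[(place(circ(.037,.031),*p),c),(place(circ(.037,.025),*p),c),(place(pb,*p),(255,0,255))]
I2={k:cv2.convertScaleAbs(np.power(I[k]/255.,.45)*255) for k in I}
overlay(I2["s"],SC,P,215,215,40,40,10,"pics/e3.png");overlay(I2["t"],TP,P,362,155,40,40,10,"pics/e4.png")
overlay(I2["s"],SC,[],215,215,40,40,10,"pics/e5.png");overlay(I2["t"],TP,[],362,155,40,40,10,"pics/e6.png")
L=[cv2.imread(f"pics/e{i}.png") for i in(3,4,5,6)]
cv2.imwrite("pics/e7.png",cv2.resize(np.vstack([np.hstack(L[:2]),np.hstack(L[2:])]),None,fx=.75,fy=.75))
```

```text
[ 0.60354663 -0.26845424  0.045     ] [ 0.61067288 -0.26891619  0.059     ] centers [ 0.62677495 -0.25921057] [ 0.6339012  -0.25967252]
[[ 0.6112399  -0.26834215  0.059     ]
 [ 0.6589143  -0.24557347  0.059     ]] 25.5285429546941 0.05283239320897385
```

View pics/e7.png

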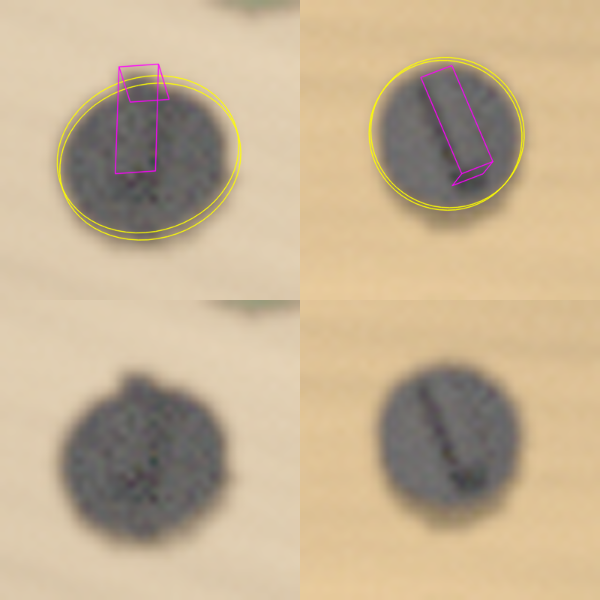

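Run:
```python
from h import *
from workcell import env
p=np.array([.630,-.260])
env.goto([*p,.14],[-90,0,-157]);env.gripper_to(.5)
print(env.read_state()["joint_positions"].round(1))
print(env.move_straight([*p,.0345],rate=.1,force_limit=6))
s=env.read_state();print(s["clock"],s["position"],s["force"].round(2))
env.gripper_to(.25,15)
env.gripper_to(0,60);s=env.read_state();print(s["clock"],s["opening"]*87,s["force"].round(2),s["wrist_torque"].round(2),s["position"])
env.move_straight([*p,.08],rate=.1)
s=env.read_state();print(s["clock"],s["opening"]*87,s["force"].round(2),s["wrist_torque"].round(2),s["position"])
for n,(x0,y0) in(("scene",(190,160)),("top",(330,100))):
    f=env.grab_frame(n);o=f["image"]
    cv2.imwrite(f"pics/b_{n}.png",cv2.resize(o[y0:y0+100,x0:x0+100],None,fx=4,fy=4,interpolation=cv2.INTER_CUBIC))
cv2.imwrite('pics/b6.png',np.hstack([cv2.imread('pics/b_scene.png'),cv2.imread('pics/b_top.png')]))
```

```text
[ -8.9  30.9   2.8  -0.  -61.9 121.9]
False
21.575 [ 0.63062852 -0.26016621  0.03540928] [ 0.74 -0.57  0.25]
22.5833 15.720812425536423 [ 0.84 -0.95  0.03] [-0.31 -0.31  0.07] [ 0.63036497 -0.26008632  0.03463973]
23.1917 15.444020953458061 [-0.38  0.02 -1.82] [-0.07  0.02  0.  ] [ 0.62944809 -0.259711    0.07963995]
```

View pics/b6.png

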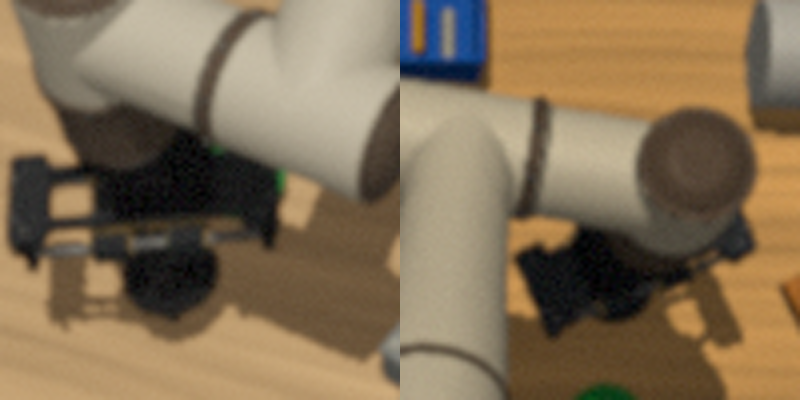

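Run:
```python
from h import *
from workcell import env
p=np.array([.5885,-.0073])
env.move_straight([.63,-.26,.17],rate=.2)
env.goto([*p,.1545],[-90,0,107])
L=[]
import pickle
out={}
for yaw in(107,163):
    if yaw!=107: env.goto([*p,.1545],[-90,0,yaw])
    env.dwell(.15)
    out[yaw]=(env.read_state()["position"],{})
    for n,(x0,y0) in(("scene",(275,160)),("top",(270,110))):
        f=env.grab_frame(n);o=f["image"];out[yaw][1][n]=o
        L.append(cv2.resize(o[y0:y0+90,x0:x0+90],None,fx=4,fy=4,interpolation=cv2.INTER_CUBIC))
    print(out[yaw][0],env.read_state()["tool_rot"])
pickle.dump(out,open("held.pkl","wb"))
cv2.imwrite('pics/b7.png',cv2.resize(np.vstack([np.hstack(L[:2]),np.hstack(L[2:])]),None,fx=.83,fy=.83))
print(env.read_state()["clock"])
```

```text
[ 0.58856134 -0.00764563  0.15435289] [-8.99997185e+01  1.01825190e-04  1.06979726e+02]
[ 0.58848785 -0.00732351  0.15447819] [-9.00008061e+01  1.45470725e-03  1.62982796e+02]
27.1333
```

View pics/b7.png

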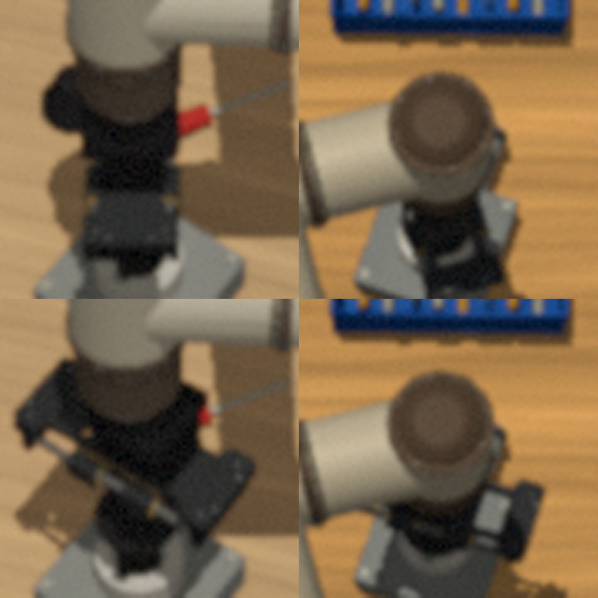

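Run:
```python
from h import *
import pickle
o=pickle.load(open("held.pkl","rb"));L=[]
for yaw in(107,163):
    p=(*o[yaw][0][:2],yaw);z=o[yaw][0][2]-.0345
    im=cv2.convertScaleAbs(np.power(o[yaw][1]["scene"]/255.,.45)*255)
    lug=[[-.031,-.005,z+.01],[.031,-.005,z+.01],[.031,.005,z+.01],[-.031,.005,z+.01],[-.031,-.005,z+.01]]
    for P in([],[(place(circ(.037,z+.031),*p),(0,255,255)),(place(circ(.037,z+.025),*p),(0,255,255)),(place(circ(.022,z),*p),(0,255,0)),(place(lug,*p),(255,0,255))]):
        overlay(im,SC,P,290,210,50,45,8,"pics/t.png");L.append(cv2.imread("pics/t.png"))
cv2.imwrite("pics/b8.png",cv2.resize(np.vstack([np.hstack(L[:2]),np.hstack(L[2:])]),None,fx=.8,fy=.8))
```

```text
(no output)
```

View pics/b8.png

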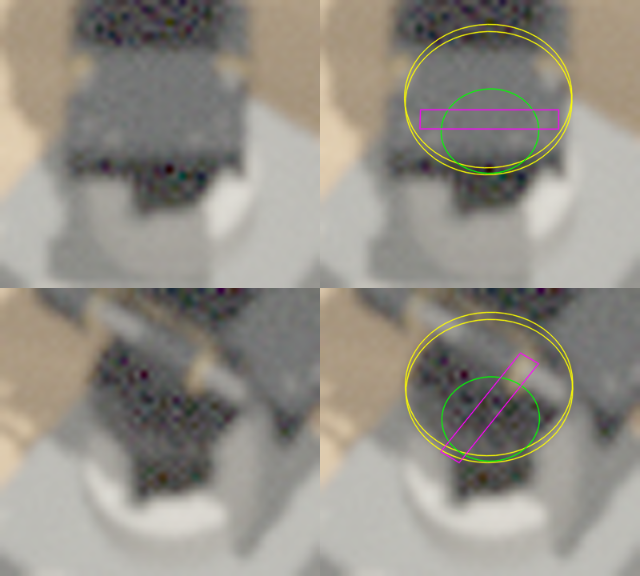

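Run:
```python
from h import *
from workcell import env
p=np.array([.5885,-.0073])
env.move_straight([*p,.122],rate=.08,force_limit=6)
r=env.move_straight([*p,.1060],rate=.03,force_limit=5)
s=env.read_state();print(r,s["clock"],s["position"],s["force"].round(2),s["wrist_torque"].round(3),s["opening"]*87)
```

```text
False 28.375 [ 0.58860011 -0.00727885  0.10599113] [ 0.4  -0.43 -1.87] [ 0.035 -0.016  0.035] 15.51808439229018
```

Run:
```python
from h import *
from workcell import env
p=np.array([.5885,-.0073])
for z in(.103,.099,.0955,.0935,.0925):
    r=env.move_straight([*p,z],rate=.03,force_limit=16)
    s=env.read_state();print(z,r,round(s["clock"],2),s["position"].round(4),s["force"].round(2),s["wrist_torque"].round(3),s["opening"]*87)
    if r:break
```

```text
0.103 False 28.62 [ 0.589  -0.0073  0.1035] [0.53 0.52 2.58] [ 0.027  0.138 -0.066] 15.564567010038088
0.099 False 28.91 [ 0.589  -0.0073  0.0994] [ 0.73 -0.27  4.57] [0.005 0.121 0.01 ] 15.727285878246837
0.0955 False 29.18 [ 0.5891 -0.0073  0.0961] [-0.64  0.41  6.49] [0.092 0.183 0.001] 15.6413642042877
0.0935 False 29.43 [ 0.5891 -0.0073  0.0944] [-0.73  0.48  5.54] [0.086 0.299 0.018] 15.599331095788196
0.0925 False 29.68 [ 0.5891 -0.0073  0.0936] [-0.67  0.72  7.26] [0.114 0.351 0.018] 15.464216319835433
```

Run:
```python
from h import *
from workcell import env
p=np.array([.5885,-.0073])
for z in(.0915,.0905,.0895,.0885):
    r=env.move_straight([*p,z],rate=.03,force_limit=20)
    env.dwell(.1)
    s=env.read_state();print(z,r,round(s["clock"],2),s["position"].round(4),s["force"].round(2),s["wrist_torque"].round(3))
    if r or s["force"][2]>17:break
```

```text
0.0915 False 30.02 [ 0.5892 -0.0073  0.0935] [-1.93  0.38 10.89] [0.219 0.855 0.011]
0.0905 False 30.38 [ 0.5893 -0.0074  0.0935] [-3.17  0.12 15.29] [0.362 1.359 0.005]
0.0895 False 30.73 [ 0.5893 -0.0074  0.0934] [-5.11  1.31 19.86] [0.558 1.902 0.017]
```

Run:
```python
from h import *
from workcell import env
p=np.array([.5885,-.0073])
env.move_straight([*p,.0912],rate=.03)
for y in(150,135,120):
    r=env.move_straight([*p,.0912],rotation=[-90,0,y],rate=.1,force_limit=20)
    s=env.read_state();print(y,r,round(s["clock"],2),s["position"].round(4),s["tool_rot"].round(2),s["force"].round(2),s["wrist_torque"].round(3))
    if r:break
```

```text
150 False 31.35 [ 0.5887 -0.0078  0.0935] [-8.9980e+01  7.0000e-02  1.5003e+02] [-3.45 -1.44 12.49] [-0.106  1.238  0.028]
135 False 31.76 [ 0.5883 -0.0078  0.0935] [-8.9980e+01  5.0000e-02  1.3503e+02] [-4.48 -1.71 14.33] [ 0.113  1.429 -0.014]
120 False 32.17 [ 0.5883 -0.0075  0.0935] [-9.0010e+01  4.0000e-02  1.2002e+02] [-5.71  0.68 14.43] [ 0.323  1.431 -0.02 ]
```

Run:
```python
from h import *
from workcell import env
p=np.array([.5885,-.0073])
for y in(105,92,84,81,79,78,77,76,75,74,73):
    r=env.move_straight([*p,.0912],rotation=[-90,0,y],rate=.1,force_limit=20)
    s=env.read_state();print(y,r,round(s["clock"],2),s["position"].round(4),s["tool_rot"].round(2),s["force"].round(2),s["wrist_torque"].round(3))
    if r or (y<83 and abs(s["wrist_torque"][2])>.35):break
```

```text
105 False 32.58 [ 0.5886 -0.0073  0.0935] [-9.0060e+01  3.0000e-02  1.0503e+02] [-4.05  1.   13.26] [0.63  1.283 0.008]
92 False 32.95 [ 0.5889 -0.0071  0.0935] [-90.11  -0.    92.03] [-4.05  0.89 12.51] [ 0.665  1.064 -0.019]
84 False 33.24 [ 0.5892 -0.0071  0.0935] [-9.014e+01 -3.000e-02  8.402e+01] [-2.25  0.21 12.43] [ 0.663  0.905 -0.034]
81 False 33.49 [ 0.5892 -0.007   0.0935] [-9.014e+01 -4.000e-02  8.103e+01] [-3.57  1.47 12.67] [0.712 0.885 0.039]
79 False 33.74 [ 0.5892 -0.007   0.0935] [-9.014e+01 -4.000e-02  7.905e+01] [-3.45  1.2  12.41] [0.69  0.933 0.076]
78 False 33.99 [ 0.5892 -0.0069  0.0935] [-9.014e+01 -5.000e-02  7.807e+01] [-3.68  1.16 12.53] [0.787 0.889 0.128]
77 False 34.24 [ 0.5892 -0.0069  0.0935] [-9.013e+01 -5.000e-02  7.708e+01] [-3.16  1.73 13.3 ] [0.862 0.961 0.174]
76 False 34.49 [ 0.5889 -0.0067  0.0935] [-9.009e+01 -5.000e-02  7.610e+01] [-3.56  2.84 13.56] [1.058 1.154 0.238]
75 False 34.74 [ 0.5888 -0.0067  0.0935] [-9.009e+01 -2.000e-02  7.522e+01] [-5.43  1.48 13.05] [1.034 1.244 0.714]
```

Run:
```python
from h import *
from workcell import env
p=np.array([.5885,-.0073])
env.move_straight([*p,.0906],rotation=[-90,0,75],rate=.05)
env.dwell(.4)
s=env.read_state();print(round(s["clock"],2),s["position"].round(4),s["tool_rot"].round(2),s["force"].round(2),s["wrist_torque"].round(3),s["opening"]*87)
L=[]
for n in("scene","top"):
    f=env.grab_frame(n);o=f["image"];cv2.imwrite(f"pics/f_{n}.png",o)
im=cv2.imread("pics/f_scene.png")
cv2.imwrite("pics/f_c.png",cv2.resize(im[150:290,270:470],None,fx=4,fy=4,interpolation=cv2.INTER_CUBIC))
im=cv2.imread("pics/f_top.png")
cv2.imwrite("pics/f_d.png",cv2.resize(im[90:240,180:380],None,fx=4,fy=4,interpolation=cv2.INTER_CUBIC))
```

```text
35.39 [ 0.5888 -0.0067  0.0935] [-9.010e+01 -1.000e-02  7.523e+01] [-6.5   3.12 15.43] [1.162 1.604 0.709] 15.531581108126224
```

View pics/f_c.png

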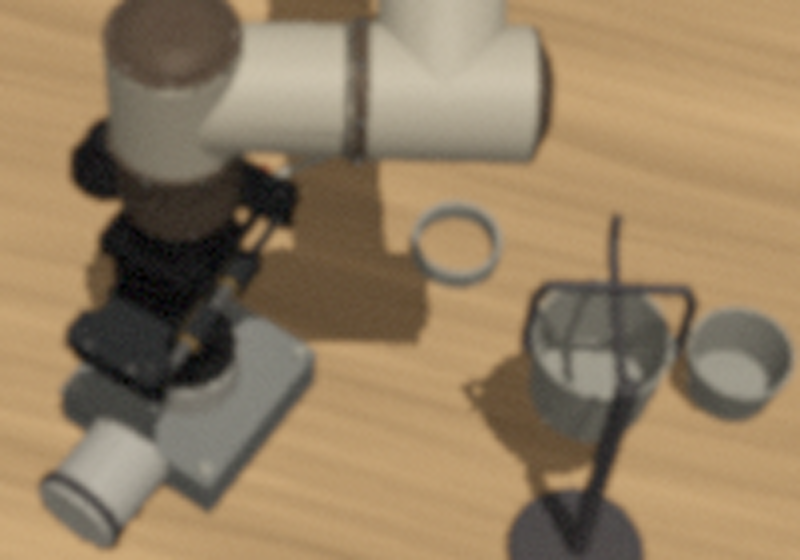

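View pics/f_d.png

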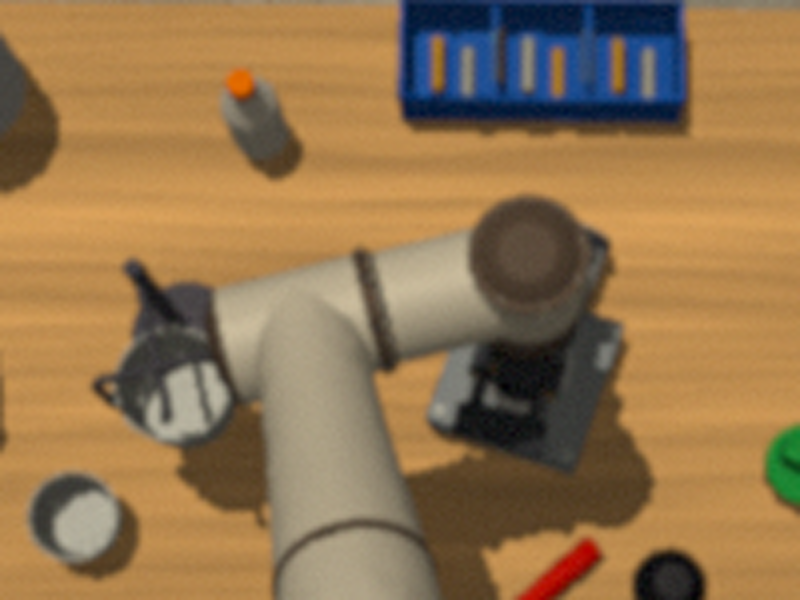

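Run:
```python
from workcell import env
s=env.read_state();print(s["clock"],s["position"],s["force"],s["opening"])
print(env.close_job())
```

```text
35.4917 [ 0.58881358 -0.00669641  0.09347119] [-6.55597947  4.13803291 15.59016014] 0.1772599052667474
the job is handed in; nothing more can be done
None
```

I hung the pail by its bail across the hook arm and let go of it. Then I closed the port with the black plug and handed in at 35.5 s (limit 64 s), with the plug still gripped and pressed home. The hand-in gives no verdict, so what follows rests on my own checks.

- **Pail:** The last pictures show it hanging on the arm.
- **Insertion:** The plug dropped through the slots without touching, then met the spring. It came to a hard stop at tool height 0.0935 m, the height that puts the flange flush on the collar.
- **Turn:** The turn went from yaw 163° to about 75°. I expected the stop near 78°. The torque began to rise at 79° and rose sharply to 0.7 N·m between 76° and 75°. That fits lugs at the stop plus a couple of degrees of give in the grip, but I had no direct view of the lugs.
- **Final state:** I read about 15.5 N of push against the spring's 8.5 N. The tool height was still 0.0935 m and the grip still held the 16 mm bar. There was also a sideways force of about 7 to 8 N on the tool.
- **Disagreements:** The two cameras differed by up to 7 mm on where the plug stood. I used the mean, and the grasp and the insertion both worked. I could not measure how well the plug was centred in the jaws along its bar.
- **Bystanders:** I noticed none moved in the last pictures, but I did not measure them again. I did not touch the green look-alike.

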